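Put the squat spice jar away in the sliding-cover tin

TASK

Put the squat spice jar away in the steel tin: slide the tin's cover all the way back, stand the jar upright on the floor of the tin in the free space in front of the jar already in there, let go of it, and slide the cover fully shut again. Never tip the jar over on the way, do not knock over the jar that is already in the tin, and leave the slimmer, taller white-capped jar on the range standing where it is.

Things in the scene. Friction and masses are not known exactly. Their poses are not given: they have to be found in the camera images.
- tin: Steel box fixed on the range top, outside 170 mm long (its x), 148 mm wide (y), 98 mm high; floor and walls 4 mm thick, 86 mm deep inside under the cover. Origin: centre of its underside; z up; x points along the sliding direction, from the front wall (nearer the robot) to the back wall, which the cover passes over.
- tin_floor (a point): Centre of the tin's inner floor (162 x 140 mm, upper face), 4 mm above the tin's origin; axes as the tin's. With the cover fully back the mouth is clear from the front wall (x = -81 mm) to x = +55 mm and, between the groove lips along the long walls, 130 mm wide.
- tin_cover (a joint): Travel of the steel sliding cover in m: 0 = fully shut (against the front wall), grows as it slides back along the tin's +x, 0.135 = fully back at its stop. It starts up to 20 mm open. Stiff groove: about 3 N moves it and it stays where it is left; both ends are hard stops.
- cover_grip (a point): Centre of the wooden grip bar that stands on the cover: 14 mm thick (tin x), 70 mm long (tin y), 34 mm tall; its top is 17 mm above this point, the cover's upper face 17 mm below it, the tin's lips 12 mm below it. 110 mm above the range top, at tin x = -45 mm when shut; moves with the cover.
- squat_jar: The jar to put away: closed round spice jar, 40 mm across and 71 mm tall, white cap from 56 mm up (same width as the body); stands on the range top right of the tin. About 0.09 kg. Origin: centre of its underside, z up through the cap.
- tall_jar: Bystander: slimmer, taller round spice jar, 34 mm across, 89 mm tall, white cap, standing on the range top right of the tin, at least 85 mm from the squat jar (centre to centre). Origin: centre of its underside, z up.
- tin_jar: Round spice jar with a black cap that already stands loose in the back part of the tin, 37 mm across, 84 mm tall, centred 45 to 55 mm behind the tin's centre (tin x) and up to 35 mm to either side. Origin: centre of its underside, z up.
Mind the look-alikes: they are no part of the job. Leave any orange look-alike of the squat_jar alone.

How it is judged:
On the way, in this order (a step that is already met when the one before it is completed fails the run):
1. the cover is slid all the way back (at least 115 of 135 mm) (value of joint tin_cover above 0.115 m), for 0.1 s.
2. the squat jar stands upright on the floor of the tin and is let go (x of squat_jar in the frame of tin_floor between -0.07 and 0.03 m and y of squat_jar in the frame of tin_floor between -0.06 and 0.06 m and z of squat_jar in the frame of tin_floor below 0.004 m and angle between squat_jar's own z axis and vertical below 0.1 rad and contact force between the fingers and squat_jar below 0.05 N), for 0.2 s.
At the end, for the whole second after the job is handed in: The cover is shut to within 5 mm; the squat jar stands at rest on the tin's floor in front of the other jar, upright within 0.1 rad; the jar that was in the tin is still upright; the taller jar on the range stands within 20 mm of where it was (value of joint tin_cover below 0.005 m and x of squat_jar in the frame of tin_floor between -0.07 and 0.03 m and y of squat_jar in the frame of tin_floor between -0.06 and 0.06 m and z of squat_jar in the frame of tin_floor below 0.004 m and angle between each of squat_jar, tin_jar, tall_jar's own z axis and vertical below 0.1 rad and linear speed of squat_jar below 0.02 m/s and distance of tall_jar from where it was at the start of the episode below 0.02 m); the robot touches nothing.
It fails at once if the squat jar is tipped over (angle between squat_jar's own z axis and vertical above 0.7 rad).
It fails at once if the jar already in the tin is knocked over (angle between tin_jar's own z axis and vertical above 0.5 rad).
It fails at once if the taller jar on the range is knocked over or pushed away (angle between tall_jar's own z axis and vertical above 0.5 rad or distance of tall_jar from where it was at the start of the episode above 0.03 m).
It also fails if it takes over 72 s, if anything falls off the work surface, if the arm or the gripper's body presses on something with over 40 N, if the wrist force passes 120 N, or if a joint passes its speed limit or range.

ROBOT

A 6-joint arm with a two-finger parallel gripper is mounted at the origin on a cart in front of the work surface, level with it; the furniture and walls round the work are solid. World frame = base frame: x ahead of the robot, y to its left, z up, the work surface at z = 0. Lengths are in m, angles in rad, forces in N, time in s.
With the tool pointing down it reaches from about 0.35 to 0.975 m from the base axis. Payload 4.9 kg.
Tool frame: the origin (TCP) lies at the very end of the fingers, on their centre line; the grasp point (between the pads) lies 19 mm behind it; x points along the fingers, y is the direction in which the jaws open and shut, and the axes are right-handed (so a half turn about x gives the same grasp; the last joint's range is limited). The gripper opens to 85 mm and grips with 20 to 120 N. Pads are 22 mm wide; open, the fingers measure 114 mm over their backs; the gripper's body (76 mm by 85 mm) begins 54 mm behind the grasp point. The pads swing forward as they close: fully open they stand 13 mm farther back than shut.
Start: joints at [-1.426, 0.053, 1.613, -0, 1.476, -0.119], TCP at [0.163, -0.603, 0.231] pointing down, gripper open.
Joint ranges: [-3.01, 3.01], [-1.01, 2.22], [0.06, 2.58], [-1.02, 4.17], [0.09, 2.62], [-3.14, 3.14]. Speed limits (rad/s): [2.57, 2.57, 3.14, 3.14, 3.14, 3.14].

INTERFACE

Orientations are given as a rotation vector (axis times angle).
In Python, from station import ctrl, get_image, calibration, finish_job, search_frame, cut_out, mark_of gives the robot as it stands. The module is installed in compiled form; this text tells all that it offers.
- The arm moves only by the tool arm_command, never from a script. Its argument "plan" is a list that holds one entry, the list of rows, each a list of 7 numbers: the shift along the tool's x, y, z in m, then the turn, a rotation vector about the tool's x, y, z in degrees, then the finger opening in m, from 0 to 0.0854. A call has 1 to 20 rows; each row shifts and turns the pose as measured when the row begins, along the tool's axes as they then stand; what a row does not reach is not made up. A row lasts 1/12 s, in which the tool goes at most 41.7 mm and 7.16 degrees, less where a joint would pass 70% of its speed; a pose out of reach is approached as far as the arm can. A call with a gripper value outside its range is refused whole. The fingers move at their own pace and stop on an object; "squeeze" is the grip in N (left out, the last holds). Time passes only in rows, so rows that do not move let the fingers close. It gives the time, the measured TCP pose, the force and the opening at its end, in the units of the state.
- ctrl.get_obs(): the state, without advancing time (a new reading comes with each control period).
- get_image(name): name is "scene" or "top"; returns the picture (400x640x3 uint8, red, green, blue); there is no depth.
- calibration(name): a dict with "fx", "fy", "cx", "cy" (pixels), "cam_to_world" (4x4, takes a point from camera to world coordinates). Camera axes: x right, y down, z forward; pixel columns grow to the right and rows downward; lengths in m; the calibration is good to about 2 mm. A picture is of the moment at which its call begins. calibration takes no time and is no camera call.
- finish_job(): hands the job in, once; it reports no verdict.
Trained networks look in the newest picture that a camera, given by its name, has taken for a name from the list of things; names that differ only in an ending like _2 or _b are one class to them, and where a whole thing is asked for, a point or a joint stands for the part that bears it (a point fixed in the world has none). Each returns a list of dicts, best first, with "conf" (0 to 1); they miss things now and then, are a little off and sometimes report something else, mostly with a low value. They report only what shows in the picture. A call takes as long as a camera call. They do not tell look-alikes from the thing itself.
- search_frame(camera, thing): "at" ([x, y, z] in m, in the coordinates of the camera as it stood for that picture, good to about 4 mm: the middle of the surface that is visible of it).
- cut_out(camera, thing): "mask" (400x640 bool, what is visible of it).
- mark_of(camera, thing): "at" ([x, y, z] in m, in the coordinates of the camera as it stood for that picture, good to about 4 mm: a listed point, or the origin of a listed thing).
The state is a dict: "t": time; "q": joint angles; "dq": joint speeds; "effort": joint torques, N m; "tool_pos": TCP position; "tool_rot": TCP orientation; "contact_force": force on the tool from outside, world axes, zero at the start; "wrist_torque": the same for the moment, N m; "opening": finger opening in m.
Only numpy, scipy, OpenCV 4.12 (cv2) and the standard library are available. Lean on these libraries where they do the work, as an engineer would, in place of code of your own. Each camera call takes 0.05 s, during which the arm holds its last target. There are 200 camera calls.

## Working session

There is one attempt and no reset: what is moved stays moved. The work goes in short steps, Python scripts to look and compute and a tool call to move; the robot and the scene stay as the last step left them, time stands still between calls to the robot, and variables do not carry over. Pictures are saved under pics/ and viewed, about 8 in all and at most 12, crops included, and the job is handed in when it is done.

Besides the shell and the picture viewer there is one more tool, called after ">>>" as name(argument=value, ...), one argument or row to a line, values as JSON. arm_command: Moves the arm, as the interface text tells. Its arguments: {"type":"object","properties":{"plan":{"type":"array","items":{"type":"array","items":{"type":"array","items":{"type":"number"}}}},"squeeze":{"type":"number"}},"required":["plan"]}

```bash
mkdir -p pics; cat > h.py <<'E'
import numpy as np,cv2
from scipy.spatial.transform import Rotation as R
from station import *
np.set_printoptions(precision=4,suppress=True)
def w(c,p):
    return (np.array(calibration(c)["cam_to_world"])@np.r_[p,1])[:3]
def px(c,P):
    k=calibration(c);p=np.linalg.inv(k["cam_to_world"])@np.r_[P,1]
    return np.array([k["fx"]*p[0]/p[2]+k["cx"],k["fy"]*p[1]/p[2]+k["cy"]])
def plane(c,u,v,z):
    k=calibration(c);T=np.array(k["cam_to_world"]);d=T[:3,:3]@[(u-k["cx"])/k["fx"],(v-k["cy"])/k["fy"],1]
    o=T[:3,3];return o+d*(z-o[2])/d[2]
def save(c,n):
    im=get_image(c);cv2.imwrite("pics/"+n,im[:,:,::-1]);return im
def marks(c,things):
    for t in things:
        for r in mark_of(c,t)[:3]:
            P=w(c,r["at"]);print(c,t,round(r["conf"],2),P,px(c,P).round())
def st():
    o=ctrl.get_obs();print(o["t"],o["tool_pos"],o["contact_force"],o["opening"]);print(R.from_rotvec(o["tool_rot"]).as_matrix());return o
E
python3 - <<'E'
from h import *
for c in("scene","top"):
    save(c,c+"0.png")
    marks(c,["tin","tin_floor","cover_grip","squat_jar","tall_jar","tin_jar"])
    print(calibration(c)["cam_to_world"])
st()
E
```

```text
scene tin 0.56 [0.4679 0.2196 0.0014] [262. 203.]
scene cover_grip 0.84 [0.4271 0.2316 0.11  ] [242. 165.]
scene cover_grip 0.57 [ 0.4638 -0.1584  0.0017] [384. 280.]
scene squat_jar 0.9 [ 0.5293 -0.011   0.0006] [350. 234.]
scene squat_jar 0.85 [ 0.372   0.0235 -0.0015] [283. 256.]
scene squat_jar 0.83 [ 0.4445 -0.0354 -0.0008] [330. 255.]
scene tall_jar 0.93 [ 0.4633 -0.1599  0.0046] [385. 279.]
scene tall_jar 0.47 [0.4289 0.2344 0.1129] [242. 163.]
[[ 0.7369 -0.313   0.5992 -0.1003]
 [-0.6757 -0.3709  0.6371 -0.5457]
 [ 0.0229 -0.8743 -0.4848  0.5341]
 [ 0.      0.      0.      1.    ]]
top tin 0.93 [0.4658 0.2195 0.0057] [242. 185.]
top cover_grip 0.85 [0.4196 0.2309 0.1101] [224. 204.]
top squat_jar 0.97 [ 0.529  -0.0094 -0.0009] [355. 151.]
top squat_jar 0.83 [ 0.3657  0.0263 -0.0037] [339. 233.]
top squat_jar 0.6 [ 0.3549 -0.0707 -0.0004] [388. 237.]
top tall_jar 0.81 [ 0.4579 -0.1558  0.001 ] [429. 184.]
[[-0.0189 -0.9952  0.0959  0.3556]
 [-0.9992  0.0221  0.033   0.0177]
 [-0.0349 -0.0952 -0.9948  1.0026]
 [ 0.      0.      0.      1.    ]]
0.7 [ 0.1629 -0.6034  0.2313] [ 0.4911  0.0248 -0.2443] 0.08525125644213533
[[ 0.      0.2607 -0.9654]
 [-0.0001 -0.9654 -0.2607]
 [-1.      0.0001  0.    ]]
```

View pics/scene0.png

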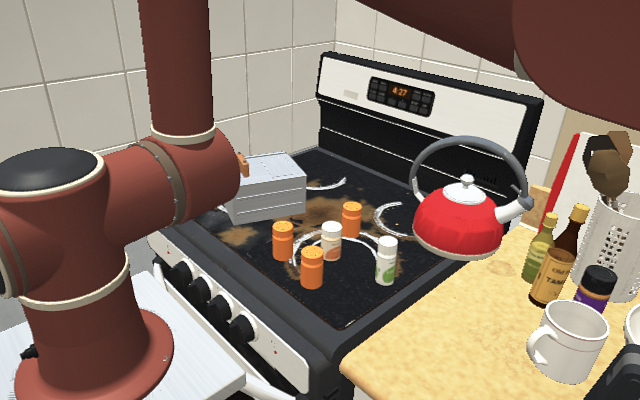

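View pics/top0.png

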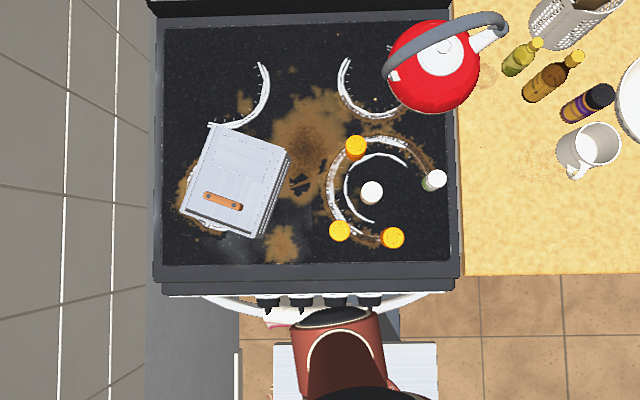

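The candidates for the squat jar, in top pixels, are the orange jars at (355,146), (340,230) and (392,237) and the white-capped jars at (371,192) and (433,180). The one at (371,192) fits: it is white-capped, not orange, and squatter than the slim one at (433,180). I'll confirm that in a crop and fit the tin.

```bash
cat >> h.py <<'E'
from scipy.optimize import minimize
def boxmask(c,x,y,yaw,lx,ly,z0,z1):
    Rz=R.from_euler("z",yaw).as_matrix()
    pts=[px(c,np.array([x,y,0])+Rz@[sx*lx/2,sy*ly/2,z]) for sx in(-1,1) for sy in(-1,1) for z in(z0,z1)]
    m=np.zeros((400,640),np.uint8);h=cv2.convexHull((np.array(pts)*16).round().astype(np.int32))
    cv2.fillConvexPoly(m,h,255,cv2.LINE_AA,4);return m/255.
def fit(c,mask,p0,dims):
    f=lambda p:(np.abs(boxmask(c,p[0]/100,p[1]/100,p[2]/10,*dims)-mask).sum())/mask.sum()
    p0=np.array(p0)*[100,100,10];r=minimize(f,p0,method="Nelder-Mead",options=dict(initial_simplex=np.vstack([p0,p0+np.eye(3)*1.0])))
    return r.x/[100,100,10],r.fun
E
python3 - <<'E'
from h import *
s=cv2.imread("pics/scene0.png")[190:300,250:420];t=cv2.imread("pics/top0.png")[120:260,310:460]
cv2.imwrite("pics/crop.png",np.hstack([cv2.resize(s,(400,int(110*400/170)),interpolation=2)[:258],cv2.resize(t,(276,258),interpolation=2)]))
get_image("top")
for th,p0,d in(("tin",(.466,.22,-.33),(.17,.148,0,.098)),("cover_grip",(.423,.231,-.33),(.014,.07,.093,.127))):
    for r in cut_out("top",th)[:2]:
        m=r["mask"];v,u=np.nonzero(m);print(th,r["conf"],m.sum(),u.min(),u.max(),v.min(),v.max(),fit("top",m.astype(float),p0,d))
get_image("scene");marks("scene",["squat_jar"])
E
```

```text
tin 0.62 8228 180 290 125 237 (array([ 0.4646,  0.219 , -0.3523]), np.float64(0.03270229822604783))
cover_grip 0.71 6307 186 281 125 230 (array([0.5249, 0.2441, 1.2189]), np.float64(0.9068865281961842))
scene squat_jar 0.93 [0.3729 0.0258 0.0026] [283. 254.]
scene squat_jar 0.87 [ 0.3573 -0.0763  0.0005] [312. 283.]
scene squat_jar 0.86 [ 0.5304 -0.0091  0.0031] [350. 233.]
```

View pics/crop.png

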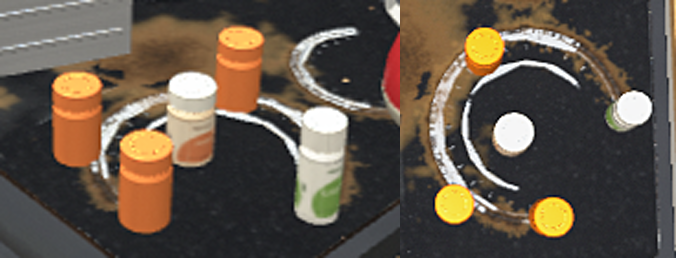

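The crop confirms it. The jar in the middle (top 371,192; scene 330,240) has a white cap and is squat. The slim one with the green label is the bystander, and the other three are orange look-alikes. Next I fit the bar and the cap by colour.

```bash
python3 - <<'E'
from h import *
im=cv2.imread("pics/top0.png");hsv=cv2.cvtColor(im,cv2.COLOR_BGR2HSV)
m=((hsv[...,0]<22)&(hsv[...,1]>90)&(hsv[...,2]>70)).astype(float);M=np.zeros_like(m);M[185:215,196:250]=1;m*=M
print("grip",m.sum(),fit("top",m,(.423,.231,-.352),(.014,.07,.093,.127)))
w_=((hsv[...,1]<40)&(hsv[...,2]>190))
for n,(u,v),z in(("squat",(371,192),.071),("tall",(433,180),.089)):
    q=np.zeros_like(w_);q[v-15:v+15,u-15:u+15]=1;vv,uu=np.nonzero(q&w_)
    (cu,cv_),r=cv2.minEnclosingCircle(np.c_[uu,vv].astype(np.float32));print(n,len(uu),plane("top",uu.mean(),vv.mean(),z),plane("top",cu,cv_,z),r)
im=cv2.imread("pics/scene0.png");hsv=cv2.cvtColor(im,cv2.COLOR_BGR2HSV)
# cap upper edge in scene: centre of squat jar model check
for P in([.4445,-.035,0],[.4445,-.035,.071]):print(px("scene",np.array(P)),px("top",np.array(P)))
E
```

```text
grip 262.0 (array([ 0.4249,  0.2327, -0.3328]), np.float64(0.5628498727735369))
squat 355 [ 0.4404 -0.0367  0.071 ] [ 0.4405 -0.0367  0.071 ] 10.7379789352417
tall 293 [ 0.4597 -0.1541  0.089 ] [ 0.4595 -0.1533  0.089 ] 10.450273513793945
[329.7826 254.7393] [368.7043 192.5113]
[331.4883 224.679 ] [370.6187 189.106 ]
```

>>> arm_command(
  plan=[
    [[0,0,0,-6.85,0,0,0.085],[0,0,0,-6.85,0,0,0.085],[0,0,0,-6.85,0,0,0.085],[0,0,0,-6.85,0,0,0.085],[0,0,0,-6.85,0,0,0.085],[0,0,0,-6.85,0,0,0.085],[0,0,0,-6.85,0,0,0.085],[0,0,0,-6.85,0,0,0.085],[0,0.0137,-0.0373,0,0,0,0.085],[0,0.0137,-0.0373,0,0,0,0.085],[0,0.0137,-0.0373,0,0,0,0.085],[0,0.0137,-0.0373,0,0,0,0.085],[0,0.0137,-0.0373,0,0,0,0.085],[0,0.0137,-0.0373,0,0,0,0.085],[0,0.0137,-0.0373,0,0,0,0.085],[0,0.0137,-0.0373,0,0,0,0.085],[0,0.0137,-0.0373,0,0,0,0.085],[0,0.0137,-0.0373,0,0,0,0.085]],
  ],
)

```text
t: 2.45
tool_pos: [0.4111, -0.2826, 0.2309]
tool_rot: [1.438, 1.036, -1.441]
contact_force: [0.4, -1.2, -0.2]
opening: 0.0855
```

```bash
cat >> h.py <<'E'
def to(target,yaw):
    o=ctrl.get_obs();M=R.from_rotvec(o["tool_rot"]).as_matrix()
    G=np.array([[0,0,-1],[np.cos(yaw),np.sin(yaw),0]]);G=np.c_[G[0],G[1],np.cross(G[0],G[1])]
    print("t",round(o["t"],2),"pos",o["tool_pos"],"F",o["contact_force"],"op",round(o["opening"],4),"q6",o["q"][5])
    print("turn deg",np.degrees(R.from_matrix(M.T@G).as_rotvec()))
    d=np.array(target)-o["tool_pos"];print("shift now-axes mm",M.T@d*1e3,"goal-axes",G.T@d*1e3)
E
python3 -c "
from h import *
to([.425,.2327,.23],-.352)"
```

```text
t 2.45 pos [ 0.4111 -0.2826  0.2309] F [ 0.4104 -1.1528 -0.1626] op 0.0855 q6 -0.43027539671864795
turn deg [ 1.8452  0.2191 -0.1768]
shift now-axes mm [  -1.4609 -148.8596 -493.566 ] goal-axes [   0.9008 -164.6757 -488.518 ]
```

>>> arm_command(
  plan=[
    [[0,0,0,1.85,0.2,-0.2,0.085],[0,-0.0118,-0.0349,0,0,0,0.085],[0,-0.0118,-0.0349,0,0,0,0.085],[0,-0.0118,-0.0349,0,0,0,0.085],[0,-0.0118,-0.0349,0,0,0,0.085],[0,-0.0118,-0.0349,0,0,0,0.085],[0,-0.0118,-0.0349,0,0,0,0.085],[0,-0.0118,-0.0349,0,0,0,0.085],[0,-0.0118,-0.0349,0,0,0,0.085],[0,-0.0118,-0.0349,0,0,0,0.085],[0,-0.0118,-0.0349,0,0,0,0.085],[0,-0.0118,-0.0349,0,0,0,0.085],[0,-0.0118,-0.0349,0,0,0,0.085],[0,-0.0118,-0.0349,0,0,0,0.085],[0,-0.0118,-0.0349,0,0,0,0.085],[0,0,0,0,0,0,0.085]],
  ],
)

```text
t: 3.78
tool_pos: [0.4237, 0.2639, 0.2353]
tool_rot: [1.469, 1.019, -1.445]
contact_force: [-0.1, -1.3, -0.1]
opening: 0.085
```

```bash
python3 -c "
from h import *
to([.425,.2327,.106],-.352)"
```

```text
t 3.78 pos [0.4237 0.2639 0.2353] F [-0.0621 -1.2994 -0.0802] op 0.085 q6 0.7554878609543126
turn deg [ 0.3946 -0.4145 -0.7625]
shift now-axes mm [129.2065  10.0835  29.849 ] goal-axes [129.2718  12.0055  28.838 ]
```

>>> arm_command(
  plan=[
    [[0,0.006,0.0145,0.4,-0.4,-0.8,0.085],[0,0.006,0.0145,0,0,0,0.085],[0,0,0,0,0,0,0.085],[0.03,0,0,0,0,0,0.085],[0.03,0,0,0,0,0,0.085],[0.02,0,0,0,0,0,0.085],[0,0,0,0,0,0,0.085]],
  ],
)

```text
t: 4.37
tool_pos: [0.4272, 0.2281, 0.1563]
tool_rot: [1.469, 1.019, -1.462]
contact_force: [-0.1, -0.9, -0.6]
opening: 0.0854
```

```bash
python3 -c "
from h import *
to([.425,.2327,.106],-.352);save('scene','s1.png')"
```

```text
t 4.37 pos [0.4272 0.2281 0.1563] F [-0.0907 -0.9072 -0.5883] op 0.0854 q6 0.6916650631325253
turn deg [-0.1622 -0.1464 -0.1961]
shift now-axes mm [50.3046 -3.8407 -3.3763] goal-axes [50.3086 -3.6588 -3.5155]
```

View pics/s1.png

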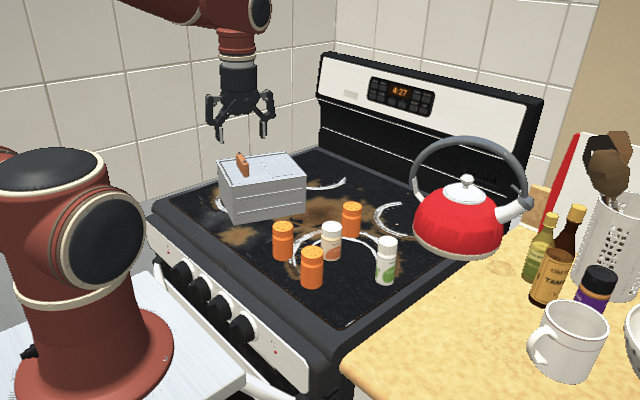

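The open fingers straddle the bar at (242,163), and the jars are untouched. I'll descend and grip.

>>> arm_command(
  plan=[
    [[0.02,-0.0035,-0.0035,0,0,0,0.085],[0.02,0,0,0,0,0,0.085],[0.008,0,0,0,0,0,0.085],[0,0,0,0,0,0,0.085],[0,0,0,0,0,0,0],[0,0,0,0,0,0,0],[0,0,0,0,0,0,0],[0,0,0,0,0,0,0],[0,0,0,0,0,0,0],[0,0,0,0,0,0,0],[0,0,0,0,0,0,0],[0,0,0,0,0,0,0]],
  ],
  squeeze=40,
)

```text
t: 5.42
tool_pos: [0.4345, 0.2328, 0.1238]
tool_rot: [1.49, 1.009, -1.446]
contact_force: [0.7, -0.8, -0.6]
opening: 0.0119
```

```bash
python3 -c "
from h import *
to([.425+.135*np.cos(.352),.2327-.135*np.sin(.352),.106],-.352)"
```

```text
t 5.42 pos [0.4345 0.2328 0.1238] F [ 0.715  -0.7592 -0.5517] op 0.0119 q6 0.7016881551194782
turn deg [-0.5208 -0.9493 -1.1182]
shift now-axes mm [ 20.2246 125.7523   2.5434] goal-axes [ 17.8158 126.0967   3.373 ]
```

>>> arm_command(
  plan=[
    [[0,0,0,0,0,0,0.06],[0,0,0,0,0,0,0.06],[0,0,0,0,0,0,0.06],[0,-0.0045,0.002,-0.5,-0.9,-1.1,0.06],[0,-0.004,0,0,0,0,0.06],[0.008,0,0,0,0,0,0.06],[0.008,0,0,0,0,0,0.06],[0.004,0,0,0,0,0,0.06],[0,0,0,0,0,0,0.06]],
  ],
)

```text
t: 6.17
tool_pos: [0.4258, 0.2344, 0.1023]
tool_rot: [1.464, 1.022, -1.462]
contact_force: [-1.5, 0.5, 0.5]
opening: 0.06
```

```bash
python3 -c "
from h import *
to([.425,.2327,.106],-.352);save('scene','s2.png');im=get_image('top')[120:260,150:330];cv2.imwrite('pics/t2.png',cv2.resize(np.hstack([im,cv2.imread('pics/s2.png')[90:230,180:360,::-1]])[:,:,::-1],None,fx=2.2,fy=2.2))"
```

```text
t 6.17 pos [0.4258 0.2344 0.1023] F [-1.469   0.5109  0.5176] op 0.06 q6 0.7007956532060459
turn deg [ 0.0572 -0.0369 -0.0255]
shift now-axes mm [-3.6915 -0.141   1.8574] goal-axes [-3.6902 -0.1408  1.8599]
```

View pics/t2.png

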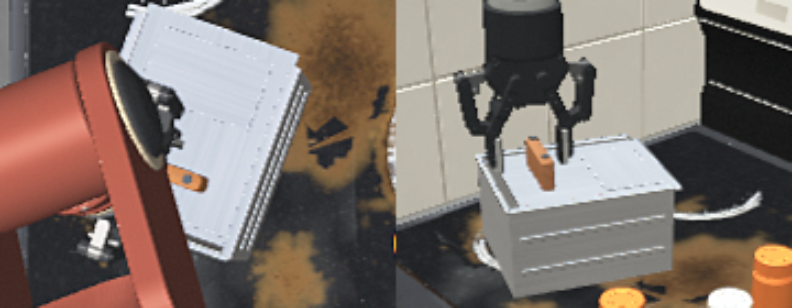

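The fingers straddle the bar low enough now. I'll raise 4 mm and close.

>>> arm_command(
  plan=[
    [[-0.004,0,0.001,0,0,0,0.06],[0,0,0,0,0,0,0],[0,0,0,0,0,0,0],[0,0,0,0,0,0,0],[0,0,0,0,0,0,0],[0,0,0,0,0,0,0],[0,0,0,0,0,0,0],[0,0,0,0,0,0,0]],
  ],
  squeeze=40,
)

```text
t: 6.93
tool_pos: [0.4276, 0.2332, 0.1091]
tool_rot: [1.469, 1.018, -1.459]
contact_force: [1.2, -0.9, -0.7]
opening: 0.0131
```

```bash
python3 -c "
from h import *
to([.425+.135*np.cos(.352),.2327-.135*np.sin(.352),.106],-.352)"
```

```text
t 6.93 pos [0.4276 0.2332 0.1091] F [ 1.2026 -0.939  -0.6829] op 0.0131 q6 0.700680906112595
turn deg [-0.0947 -0.1792 -0.2759]
shift now-axes mm [  3.721  132.7452   1.1697] goal-axes [  3.0856 132.7594   1.3785]
```

>>> arm_command(
  plan=[
    [[0,0.006,0,0,0,0,0],[0,0.012,0,0,0,0,0],[0,0.014,0,0,0,0,0],[0,0.014,0,0,0,0,0],[0,0.014,0,0,0,0,0],[0,0.014,0,0,0,0,0],[0,0.014,0,0,0,0,0],[0,0.014,0,0,0,0,0],[0,0.012,0,0,0,0,0],[0,0.006,0,0,0,0,0],[0,0,0,0,0,0,0]],
  ],
)

```text
t: 7.85
tool_pos: [0.5496, 0.1867, 0.1091]
tool_rot: [1.466, 1.024, -1.469]
contact_force: [-6.5, 1.1, 4.6]
opening: 0.0133
```

```bash
python3 -c "
from h import *
to([.425+.135*np.cos(.352),.2327-.135*np.sin(.352),.106],-.352)"
```

```text
t 7.85 pos [0.5496 0.1867 0.1091] F [-6.4636  1.128   4.5654] op 0.0133 q6 0.5525874680544156
turn deg [-0.2412 -0.0716  0.2854]
shift now-axes mm [ 3.0695  2.1637 -0.1868] goal-axes [ 3.0801  2.1491 -0.1816]
```

>>> arm_command(
  plan=[
    [[0,0.004,0,0,0,0,0],[0,0.004,0,0,0,0,0],[0,0.004,0,0,0,0,0],[0,0,0,0,0,0,0],[0,0,0,0,0,0,0]],
  ],
)

```text
t: 8.27
tool_pos: [0.5492, 0.1868, 0.109]
tool_rot: [1.447, 1.051, -1.493]
contact_force: [-2.2, -0.8, 0.6]
opening: 0.0133
```

The cover is on its back stop: the bar reads (0.549, 0.187), against an expected (0.549, 0.188). I'll release, rise and turn 90° for the jar.

>>> arm_command(
  plan=[
    [[0,0,0,0,0,0,0.06],[0,0,0,0,0,0,0.06],[0,0,0,0,0,0,0.06],[-0.03,0,0,0,0,0,0.06],[-0.035,0,0,0,0,0,0.06],[-0.035,0,0,-7,0,0,0.06],[-0.02,0,0,-7,0,0,0.06],[0,0,0,-7,0,0,0.06],[0,0,0,-7,0,0,0.06],[0,0,0,-7,0,0,0.06],[0,0,0,-7,0,0,0.06],[0,0,0,-7,0,0,0.06],[0,0,0,-7,0,0,0.06],[0,0,0,-7,0,0,0.06],[0,0,0,-7,0,0,0.06],[0,0,0,-7,0,0,0.06],[0,0,0,-7,0,0,0.06],[0,0,0,0,0,0,0.06]],
  ],
)

```text
t: 9.77
tool_pos: [0.5551, 0.1843, 0.2323]
tool_rot: [0.329, 1.582, -0.328]
contact_force: [-0.1, -0.1, -0.2]
opening: 0.0601
```

```bash
python3 -c "
from h import *
to([.442,-.036,.23],-.352+np.pi/2)"
```

```text
t 9.77 pos [0.5551 0.1843 0.2323] F [-0.0828 -0.1256 -0.172 ] op 0.0601 q6 -0.9684734648053586
turn deg [-3.7127 -2.0367  0.3468]
shift now-axes mm [   4.5831 -247.206   -14.0544] goal-axes [   2.3041 -245.7937  -30.1571]
```

>>> arm_command(
  plan=[
    [[0,0,0,-3.7,-2,0.3,0.06],[0,-0.031,-0.004,0,0,0,0.06],[0,-0.034,-0.004,0,0,0,0.06],[0,-0.034,-0.004,0,0,0,0.06],[0,-0.034,-0.004,0,0,0,0.06],[0,-0.034,-0.004,0,0,0,0.06],[0,-0.034,-0.004,0,0,0,0.06],[0,-0.03,-0.004,0,0,0,0.06],[0,0,0,0,0,0,0.06],[0,0,0,0,0,0,0.06]],
  ],
)

```text
t: 10.6
tool_pos: [0.4435, -0.0296, 0.231]
tool_rot: [0.295, 1.546, -0.297]
contact_force: [0.1, -0.5, 0.3]
opening: 0.0601
```

```bash
python3 -c "
from h import *
to([.442,-.036,.035],-.352+np.pi/2)
s=save('scene','s3.png');t=save('top','t3.png')
cv2.imwrite('pics/v3.png',np.vstack([s[140:400,120:520],t[80:340,120:520]])[:,:,::-1])
marks('top',['squat_jar','tin_jar']);marks('scene',['squat_jar','tin_jar'])"
```

```text
t 10.6 pos [ 0.4435 -0.0296  0.231 ] F [ 0.0998 -0.4758  0.2671] op 0.0601 q6 -1.4269623993376914
turn deg [-1.4567  0.2379  0.036 ]
shift now-axes mm [195.9588  -6.3855   0.1216] goal-axes [195.9529  -6.52     0.7714]
top squat_jar 0.92 [ 0.3517 -0.0765 -0.0001] [391. 239.]
top squat_jar 0.83 [ 0.367   0.0287 -0.0005] [338. 232.]
top squat_jar 0.47 [ 0.4359 -0.0375  0.0009] [370. 197.]
top tin_jar 0.75 [0.5113 0.2037 0.0019] [250. 162.]
scene squat_jar 0.9 [ 0.4415 -0.0375 -0.0035] [330. 257.]
scene squat_jar 0.89 [ 0.5286 -0.0084  0.0046] [349. 232.]
scene squat_jar 0.85 [ 0.3729  0.0246 -0.0016] [283. 256.]
```

View pics/v3.png

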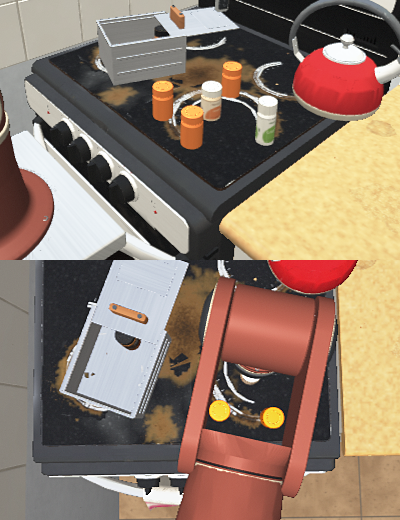

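The cover is back and the jar in the tin stands at tin x ≈ +49 mm (top crop 127,340). The squat jar is at about (0.441, -0.037) and still upright. I'll align and descend.

>>> arm_command(
  plan=[
    [[0,-0.0068,0.001,-1.5,0.2,0,0.065],[0,0,0,0,0,0,0.065],[0.03,0,0,0,0,0,0.065],[0.035,0,0,0,0,0,0.065],[0.03,0,0,0,0,0,0.065],[0,0,0,0,0,0,0.065],[0,0,0,0,0,0,0.065]],
  ],
)

```text
t: 11.48
tool_pos: [0.447, -0.0303, 0.136]
tool_rot: [0.267, 1.549, -0.266]
contact_force: [0.8, 0.7, 1.4]
opening: 0.0652
```

```bash
python3 -c "
from h import *
to([.441,-.037,.035],-.352+np.pi/2)"
```

```text
t 11.48 pos [ 0.447  -0.0303  0.136 ] F [0.7907 0.7364 1.3696] op 0.0652 q6 -1.4653381283966767
turn deg [ 0.6844  0.2944 -0.0715]
shift now-axes mm [101.0032  -8.4542  -3.8918] goal-axes [101.0321  -8.3709  -3.2722]
```

>>> arm_command(
  plan=[
    [[0.01,-0.0085,-0.0035,0.7,0.3,0,0.065],[0.02,-0.001,0,0,0,0,0.065],[0.015,-0.001,0,0,0,0,0.065],[0,0,0,0,0,0,0.065],[0,0,0,0,0,0,0.065]],
  ],
)

```text
t: 11.9
tool_pos: [0.4442, -0.0406, 0.0967]
tool_rot: [0.277, 1.543, -0.277]
contact_force: [-0.1, 0.0, 0.6]
opening: 0.0647
```

```bash
python3 -c "
from h import *
to([.441,-.037,.035],-.352+np.pi/2)"
```

```text
t 11.9 pos [ 0.4442 -0.0406  0.0967] F [-0.1383  0.0106  0.6244] op 0.0647 q6 -1.476212774049678
turn deg [-0.1     0.5853 -0.1062]
shift now-axes mm [61.6698  2.1709 -4.9106] goal-axes [61.7126  2.2933 -4.2765]
```

>>> arm_command(
  plan=[
    [[0.003,0.002,-0.004,0,0.6,0,0.065],[0.02,0,0,0,0,0,0.065],[0.02,0,0,0,0,0,0.065],[0.014,0,0,0,0,0,0.065],[0,0,0,0,0,0,0.065],[0,0,0,0,0,0,0.065]],
  ],
)

```text
t: 12.4
tool_pos: [0.4482, -0.0387, 0.0484]
tool_rot: [0.279, 1.537, -0.277]
contact_force: [0.6, -0.6, 0.3]
opening: 0.065
```

```bash
python3 -c "
from h import *
to([.441,-.037,.035],-.352+np.pi/2)"
```

```text
t 12.4 pos [ 0.4482 -0.0387  0.0484] F [ 0.6207 -0.6362  0.2642] op 0.065 q6 -1.470025873695891
turn deg [-0.1773  0.8635 -0.218 ]
shift now-axes mm [13.2619 -0.9375 -7.5904] goal-axes [13.3783 -0.8637 -7.3924]
```

>>> arm_command(
  plan=[
    [[0.004,-0.001,-0.0075,0,0.9,-0.2,0.065],[0.006,0,-0.001,0,0,0,0.065],[0.003,0,0,0,0,0,0.065],[0,0,0,0,0,0,0.065]],
  ],
)

```text
t: 12.73
tool_pos: [0.4422, -0.0371, 0.0389]
tool_rot: [0.278, 1.548, -0.278]
contact_force: [-0.4, -0.1, 0.4]
opening: 0.0651
```

```bash
python3 -c "
from h import *
to([.441,-.037,.035],-.352+np.pi/2);save('scene','s4.png');get_image('scene');marks('scene',['squat_jar'])
i=cv2.imread('pics/s4.png')[150:310,230:430];cv2.imwrite('pics/s4c.png',cv2.resize(i,None,fx=3,fy=3))"
```

```text
t 12.73 pos [ 0.4422 -0.0371  0.0389] F [-0.4291 -0.0628  0.3536] op 0.0651 q6 -1.4677743966826113
turn deg [-0.1755  0.2804 -0.0471]
shift now-axes mm [ 3.8689 -0.332  -1.1745] goal-axes [ 3.8749 -0.3252 -1.1565]
scene squat_jar 0.88 [0.371  0.0257 0.0011] [282. 255.]
scene squat_jar 0.73 [ 0.3567 -0.0769  0.0007] [312. 283.]
scene squat_jar 0.7 [ 0.5279 -0.0091  0.0035] [349. 233.]
```

View pics/s4c.png

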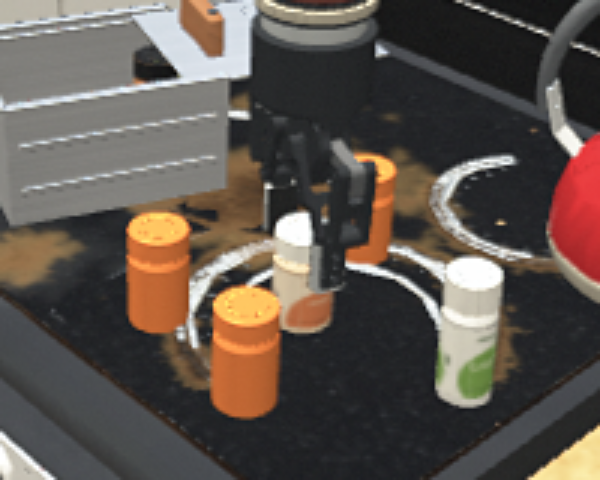

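The fingers straddle the white-capped squat jar (crop 300,270) and its neighbours are clear. I'll close.

>>> arm_command(
  plan=[
    [[0.003,0,-0.001,0,0,0,0.065],[0,0,0,0,0,0,0.04],[0,0,0,0,0,0,0.03],[0,0,0,0,0,0,0.03],[0,0,0,0,0,0,0.03],[0,0,0,0,0,0,0.03],[0,0,0,0,0,0,0.03],[0,0,0,0,0,0,0.03]],
  ],
  squeeze=30,
)

```text
t: 13.55
tool_pos: [0.4421, -0.0372, 0.0367]
tool_rot: [0.278, 1.546, -0.279]
contact_force: [-0.1, -0.7, 0.7]
opening: 0.0385
```

```bash
python3 -c "
from h import *
to([.441,-.037,.19],-.352+np.pi/2)"
```

```text
t 13.55 pos [ 0.4421 -0.0372  0.0367] F [-0.1333 -0.7356  0.7118] op 0.0385 q6 -1.4675185755528555
turn deg [-0.1801  0.3841 -0.032 ]
shift now-axes mm [-153.3226   -0.0989   -0.0831] goal-axes [-153.3185   -0.1827   -1.1114]
```

>>> arm_command(
  plan=[
    [[-0.01,0,0,0,0,0,0.03],[-0.02,0,0,0,0,0,0.03],[-0.025,0,0,0,0,0,0.03],[-0.025,0,0,0,0,0,0.03],[-0.025,0,0,0,0,0,0.03],[-0.025,0,0,0,0,0,0.03],[-0.015,0,0,0,0,0,0.03],[0,0,0,0,0,0,0.03],[0,0,0,0,0,0,0.03]],
  ],
)

```text
t: 14.3
tool_pos: [0.4386, -0.0358, 0.1904]
tool_rot: [0.279, 1.55, -0.278]
contact_force: [0.1, 0.0, -1.0]
opening: 0.0384
```

```bash
python3 -c "
from h import *
c,s=np.cos(.352),-np.sin(.352);x=-.03
to([.4646+x*c,.219+x*s,.19],-.352+np.pi/2)"
```

```text
t 14.3 pos [ 0.4386 -0.0358  0.1904] F [ 0.0513  0.0341 -1.0146] op 0.0384 q6 -1.4675120487033
turn deg [-0.1729  0.1386 -0.0779]
shift now-axes mm [  0.5249 247.8734 -94.171 ] goal-axes [  0.4147 248.1571 -93.4213]
```

>>> arm_command(
  plan=[
    [[0,0.012,-0.0045,0,0,0,0.03],[0,0.023,-0.0088,0,0,0,0.03],[0,0.024,-0.009,0,0,0,0.03],[0,0.024,-0.009,0,0,0,0.03],[0,0.024,-0.009,0,0,0,0.03],[0,0.024,-0.009,0,0,0,0.03],[0,0.024,-0.009,0,0,0,0.03],[0,0.024,-0.009,0,0,0,0.03],[0,0.024,-0.009,0,0,0,0.03],[0,0.022,-0.008,0,0,0,0.03],[0,0.01,-0.004,0,0,0,0.03],[0,0,0,0,0,0,0.03],[0,0,0,0,0,0,0.03]],
  ],
)

```text
t: 15.38
tool_pos: [0.4274, 0.2241, 0.1708]
tool_rot: [0.274, 1.577, -0.29]
contact_force: [-0.3, -0.1, 0.3]
opening: 0.038
```

```bash
python3 -c "
from h import *
c,s=np.cos(.352),-np.sin(.352);x=-.03
to([.4646+x*c,.219+x*s,.0407],-.352+np.pi/2)"
```

```text
t 15.38 pos [0.4274 0.2241 0.1708] F [-0.2987 -0.119   0.2634] op 0.038 q6 -0.8858538630242689
turn deg [-0.3797 -1.2743  0.8105]
shift now-axes mm [129.7463   9.9221   9.5339] goal-axes [130.0538   8.0307   6.7041]
```

>>> arm_command(
  plan=[
    [[0,0.008,0.0067,-0.4,-1.3,0.8,0.03],[0,0,0,0,0,0,0.03],[0.012,0,0,0,0,0,0.03],[0.014,0,0,0,0,0,0.03],[0,0,0,0,0,0,0.03],[0,0,0,0,0,0,0.03]],
  ],
)

```text
t: 15.88
tool_pos: [0.4354, 0.2231, 0.1399]
tool_rot: [0.277, 1.556, -0.285]
contact_force: [0.1, 0.5, -0.9]
opening: 0.0382
```

```bash
python3 -c "
from h import *
c,s=np.cos(.352),-np.sin(.352);x=-.03
to([.4646+x*c,.219+x*s,.0407],-.352+np.pi/2)
i=get_image('scene')[80:240,180:380];j=get_image('top')[80:240,150:350];cv2.imwrite('pics/s5.png',cv2.resize(np.hstack([i,j])[:,:,::-1],None,fx=2,fy=2))"
```

```text
t 15.88 pos [0.4354 0.2231 0.1399] F [ 0.1165  0.501  -0.8518] op 0.0382 q6 -0.8892694945509478
turn deg [-0.3416 -0.149   0.3305]
shift now-axes mm [99.125   6.8198 -0.9437] goal-axes [99.16    6.2542 -1.1625]
```

View pics/s5.png

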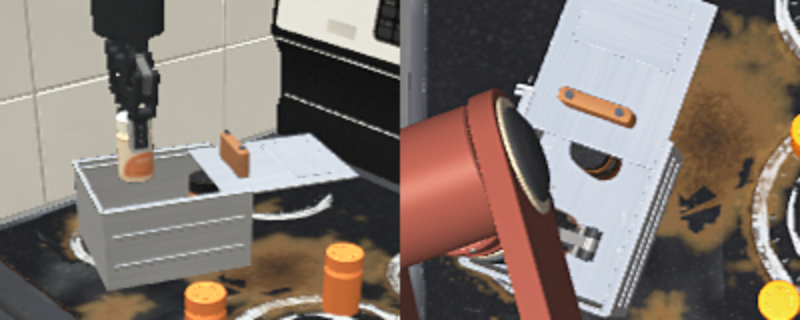

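The jar hangs upright over the front part of the mouth (crop 135,150), with the black-capped jar standing behind it. I'll descend in stages with corrections.

>>> arm_command(
  plan=[
    [[0,0.006,-0.002,0,0,0,0.03],[0.01,0.001,-0.001,0,0,0,0.03],[0.014,0,-0.0005,0,0,0,0.03],[0.014,0,-0.0005,0,0,0,0.03],[0.012,0,-0.0005,0,0,0,0.03],[0,0,0,0,0,0,0.03],[0,0,0,0,0,0,0.03]],
  ],
)

```text
t: 16.57
tool_pos: [0.4358, 0.2336, 0.0903]
tool_rot: [0.279, 1.55, -0.281]
contact_force: [0.8, -0.0, -0.3]
opening: 0.0382
```

```bash
python3 -c "
from h import *
c,s=np.cos(.352),-np.sin(.352);x=-.03
to([.4646+x*c,.219+x*s,.0407],-.352+np.pi/2)"
```

```text
t 16.57 pos [0.4358 0.2336 0.0903] F [ 0.7673 -0.0351 -0.2643] op 0.0382 q6 -0.8698206726385835
turn deg [-0.2974  0.1836  0.0329]
shift now-axes mm [49.6529 -3.7635  1.9451] goal-axes [49.6442 -3.8024  2.0845]
```

>>> arm_command(
  plan=[
    [[0.008,-0.004,0.001,0,0,0,0.03],[0.012,0,0,0,0,0,0.03],[0.01,0,0,0,0,0,0.03],[0.008,0,0,0,0,0,0.03],[0,0,0,0,0,0,0.03],[0,0,0,0,0,0,0.03]],
  ],
)

```text
t: 17.07
tool_pos: [0.4365, 0.2296, 0.0501]
tool_rot: [0.28, 1.547, -0.28]
contact_force: [0.1, 0.5, -0.5]
opening: 0.0387
```

```bash
python3 -c "
from h import *
c,s=np.cos(.352),-np.sin(.352);x=-.03
to([.4646+x*c,.219+x*s,.0407],-.352+np.pi/2)"
```

```text
t 17.07 pos [0.4365 0.2296 0.0501] F [ 0.1489  0.536  -0.5175] op 0.0387 q6 -0.8780815565856844
turn deg [-0.2814  0.3116 -0.0715]
shift now-axes mm [ 9.3827 -0.318  -0.0324] goal-axes [ 9.3831 -0.3063  0.0171]
```

>>> arm_command(
  plan=[
    [[0.004,0,0,0,0.3,0,0.03],[0.003,0,0,0,0,0,0.03],[0.002,0,0,0,0,0,0.03],[0,0,0,0,0,0,0.03],[0.001,0,0,0,0,0,0.03]],
  ],
)

```text
t: 17.48
tool_pos: [0.4377, 0.2299, 0.0405]
tool_rot: [0.281, 1.551, -0.278]
contact_force: [-2.1, -2.6, 9.7]
opening: 0.0384
```

The jar is on the floor: 9.7 N upward at TCP z 0.0405, as expected. I'll open.

>>> arm_command(
  plan=[
    [[0,0,0,0,0,0,0.065],[0,0,0,0,0,0,0.065],[0,0,0,0,0,0,0.065],[0,0,0,0,0,0,0.065],[-0.006,0,0,0,0,0,0.065],[-0.01,0,0,0,0,0,0.065],[-0.01,0,0,0,0,0,0.065],[-0.012,0,0,0,0,0,0.065],[0,0,0,0,0,0,0.065]],
  ],
)

```text
t: 18.23
tool_pos: [0.4373, 0.2276, 0.083]
tool_rot: [0.276, 1.552, -0.283]
contact_force: [0.3, 0.1, -0.3]
opening: 0.0649
```

```bash
python3 -c "
from h import *
c,s=np.cos(.352),-np.sin(.352);x=-.03
to([.4646+x*c,.219+x*s,.23],-.352+np.pi/2)"
```

```text
t 18.23 pos [0.4373 0.2276 0.083 ] F [ 0.3035  0.0821 -0.2501] op 0.0649 q6 -0.8813802702759429
turn deg [-0.2418  0.1098  0.2535]
shift now-axes mm [-147.0522    0.6284   -1.1607] goal-axes [-147.0455    1.2846   -1.4385]
```

>>> arm_command(
  plan=[
    [[-0.025,0,0,0,0,0,0.065],[-0.035,0,0,0,0,0,0.065],[-0.035,0,0,0,0,0,0.065],[-0.03,0,0,0,0,0,0.065],[0,0,0,7,0,0,0.065],[0,0,0,7,0,0,0.065],[0,0,0,7,0,0,0.065],[0,0,0,7,0,0,0.065],[0,0,0,7,0,0,0.065],[0,0,0,7,0,0,0.065],[0,0,0,7,0,0,0.065],[0,0,0,7,0,0,0.065],[0,0,0,7,0,0,0.065],[0,0,0,7,0,0,0.065],[0,0,0,7,0,0,0.065],[0,0,0,7,0,0,0.065],[0,0,0,4,0,0,0.065],[0,0,0,0,0,0,0.065],[0,0,0,0,0,0,0.065]],
  ],
)

```text
t: 19.82
tool_pos: [0.4398, 0.231, 0.2289]
tool_rot: [1.486, 1.006, -1.448]
contact_force: [0.3, 1.0, -0.6]
opening: 0.0651
```

```bash
python3 -c "
from h import *
to([.549,.187,.2],-.352)
i=get_image('scene');marks('scene',['squat_jar','tin_jar']);i=i[110:300,190:430];j=get_image('top')[80:270,150:390];cv2.imwrite('pics/s6.png',cv2.resize(np.hstack([i,j])[:,:,::-1],None,fx=1.66,fy=1.66))"
```

```text
t 19.82 pos [0.4398 0.231  0.2289] F [ 0.2895  0.9664 -0.556 ] op 0.0651 q6 0.6972057946923319
turn deg [-0.5146 -0.6776 -1.1613]
shift now-axes mm [ 31.2112 117.0773   2.9721] goal-axes [ 28.8714 117.6564   3.671 ]
scene squat_jar 0.82 [ 0.5289 -0.0067  0.0025] [348. 233.]
scene squat_jar 0.77 [ 0.3557 -0.0752  0.0002] [311. 283.]
```

View pics/s6.png

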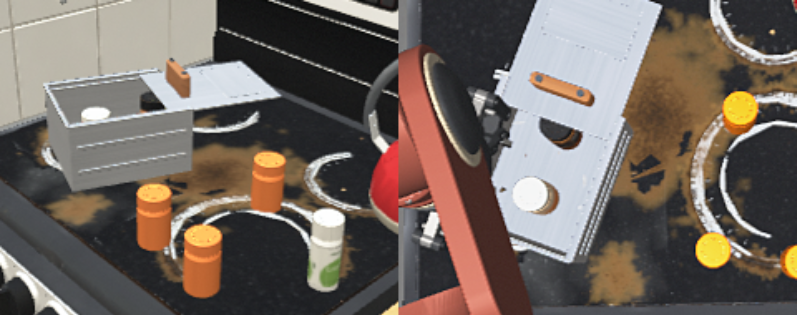

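The white cap stands upright in the front part of the tin (scene crop 95,115; top crop 532,195), and the black-capped jar is upright behind it. Next is the bar.

>>> arm_command(
  plan=[
    [[0,0.01,0.003,-0.5,-0.7,-1.2,0.065],[0,0.025,0,0,0,0,0.065],[0,0.03,0,0,0,0,0.065],[0,0.03,0,0,0,0,0.065],[0,0.015,0,0,0,0,0.065],[0,0,0,0,0,0,0.065],[0.025,0,0,0,0,0,0.065],[0.03,0,0,0,0,0,0.065],[0.015,0,0,0,0,0,0.065],[0,0,0,0,0,0,0.065],[0,0,0,0,0,0,0.065]],
  ],
)

```text
t: 20.93
tool_pos: [0.5451, 0.1902, 0.1578]
tool_rot: [1.458, 1.028, -1.457]
contact_force: [-0.1, 0.1, 1.4]
opening: 0.0651
```

```bash
python3 -c "
from h import *
to([.549,.187,.107],-.352)"
```

```text
t 20.93 pos [0.5451 0.1902 0.1578] F [-0.082   0.1473  1.3832] op 0.0651 q6 0.548767690972266
turn deg [ 0.5059 -0.0826  0.0458]
shift now-axes mm [50.7679  4.8027  1.7214] goal-axes [50.7741  4.7768  1.6059]
```

>>> arm_command(
  plan=[
    [[0.01,0.0045,0.0015,0.5,0,0,0.065],[0.015,0,0,0,0,0,0.065],[0.012,0,0,0,0,0,0.065],[0.009,0,0,0,0,0,0.065],[0,0,0,0,0,0,0.065],[0,0,0,0,0,0,0.065]],
  ],
)

```text
t: 21.43
tool_pos: [0.5514, 0.1884, 0.1142]
tool_rot: [1.47, 1.02, -1.455]
contact_force: [0.2, -0.3, 0.4]
opening: 0.0651
```

```bash
python3 -c "
from h import *
to([.549,.187,.108],-.352)"
```

```text
t 21.43 pos [0.5514 0.1884 0.1142] F [ 0.1593 -0.3014  0.4054] op 0.0651 q6 0.5514558325227636
turn deg [ 0.0421 -0.3439 -0.3797]
shift now-axes mm [ 6.2166 -1.8321  2.1451] goal-axes [ 6.2413 -1.7893  2.1091]
```

>>> arm_command(
  plan=[
    [[0.005,-0.002,0.002,0,-0.3,-0.4,0.065],[0.001,0,0,0,0,0,0.065],[0,0,0,0,0,0,0],[0,0,0,0,0,0,0],[0,0,0,0,0,0,0],[0,0,0,0,0,0,0],[0,0,0,0,0,0,0],[0,0,0,0,0,0,0],[0,0,0,0,0,0,0]],
  ],
  squeeze=40,
)

```text
t: 22.18
tool_pos: [0.5499, 0.1875, 0.1106]
tool_rot: [1.467, 1.021, -1.462]
contact_force: [0.0, -0.3, -0.2]
opening: 0.0129
```

```bash
python3 -c "
from h import *
to([.4224,.2345,.108],-.352)"
```

```text
t 22.18 pos [0.5499 0.1875 0.1106] F [ 0.007  -0.3018 -0.1582] op 0.0129 q6 0.5525002480023986
turn deg [-0.0574 -0.1491 -0.0933]
shift now-axes mm [   2.3349 -135.9201    0.0298] goal-axes [   2.5562 -135.9161   -0.1127]
```

The bar is gripped, so I'll slide the cover shut.

>>> arm_command(
  plan=[
    [[0,-0.006,0,0,0,0,0],[0,-0.011,0,0,0,0,0],[0,-0.013,0,0,0,0,0],[0,-0.013,0,0,0,0,0],[0,-0.013,0,0,0,0,0],[0,-0.013,0,0,0,0,0],[0,-0.013,0,0,0,0,0],[0,-0.013,0,0,0,0,0],[0,-0.013,0,0,0,0,0],[0,-0.011,0,0,0,0,0],[0,-0.006,0,0,0,0,0],[0,0,0,0,0,0,0]],
  ],
)

```text
t: 23.18
tool_pos: [0.4237, 0.2356, 0.1106]
tool_rot: [1.477, 1.014, -1.444]
contact_force: [13.3, -2.2, -8.4]
opening: 0.0129
```

```bash
python3 -c "
from h import *
to([.4224,.2345,.108],-.352)"
```

```text
t 23.18 pos [0.4237 0.2356 0.1106] F [13.2611 -2.219  -8.4382] op 0.0129 q6 0.7072019103580062
turn deg [ 0.0832 -0.6252 -1.0067]
shift now-axes mm [ 2.5711 -0.8958  1.5437] goal-axes [ 2.6031 -0.8481  1.5168]
```

>>> arm_command(
  plan=[
    [[0,-0.004,0,0,0,0,0],[0,-0.004,0,0,0,0,0],[0,-0.003,0,0,0,0,0],[0,0,0,0,0,0,0]],
  ],
)

```text
t: 23.52
tool_pos: [0.4242, 0.2354, 0.1108]
tool_rot: [1.493, 0.984, -1.413]
contact_force: [-0.8, 2.6, 2.7]
opening: 0.0131
```

>>> arm_command(
  plan=[
    [[0,0,0,0,0,0,0.065],[0,0,0,0,0,0,0.065],[0,0,0,0,0,0,0.065],[0,0,0,0,0,0,0.065],[-0.015,0,0,0,0,0,0.065],[-0.03,0,0,0,0,0,0.065],[-0.035,0,0,0,0,0,0.065],[-0.03,0,0,0,0,0,0.065],[0,0,0.03,0,0,0,0.065],[0,0,0.035,0,0,0,0.065],[0,0,0.035,0,0,0,0.065],[0,0,0.035,0,0,0,0.065],[0,0,0.035,0,0,0,0.065],[0,0,0.035,0,0,0,0.065],[0,0,0,0,0,0,0.065],[0,0,0,0,0,0,0.065]],
  ],
)

```text
t: 24.85
tool_pos: [0.3395, 0.0358, 0.2241]
tool_rot: [1.476, 0.988, -1.415]
contact_force: [0.1, 0.1, -0.0]
opening: 0.0652
```

```bash
python3 -c "
from h import *
st();i=get_image('scene')[110:300,190:430];t=get_image('top');marks('top',['tall_jar','cover_grip']);j=t[80:270,150:390];cv2.imwrite('pics/s7.png',cv2.resize(np.hstack([i,j])[:,:,::-1],None,fx=1.66,fy=1.66))"
```

```text
24.85 [0.3395 0.0358 0.2241] [ 0.1398  0.0695 -0.0035] 0.0651658106814896
[[ 0.0501  0.9415 -0.3332]
 [-0.0115 -0.3331 -0.9428]
 [-0.9987  0.051  -0.0059]]
top tall_jar 0.57 [ 0.4597 -0.1535  0.0027] [428. 184.]
top cover_grip 0.91 [0.4207 0.2313 0.1095] [224. 203.]
```

View pics/s7.png

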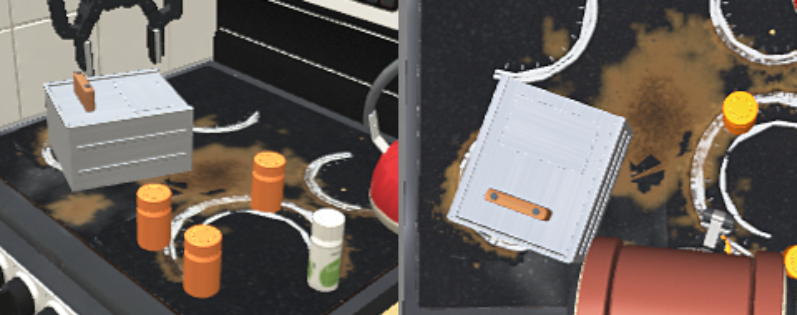

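The picture shows the cover shut on its front stop. The tall jar and the orange jars are in place and the arm is clear. I'm handing in.

```bash
python3 -c "
from station import finish_job
print(finish_job())"
```

```text
the job is handed in; nothing more can be done
None
```

The job is handed in at about 25 s of the 72 s allowed, and every step looks done; `finish_job` gave no verdict.

- **Cover back:** I gripped the bar and slid the cover onto its back stop. The first grip closed too high on the bar, so I reopened and gripped again lower.
- **Jar placed:** I picked the white-capped squat jar, not the orange look-alikes, and set it down about 30 mm in front of the tin's centre. The floor contact read 9.7 N. After release, the picture showed it upright in front of the black-capped jar, which was also upright.
- **Cover shut:** I slid the cover forward until it hit the front stop, about 134 mm of measured travel out of 135.

**Last checks:**
- The final picture shows the tin closed.
- The tall jar was at (0.460, -0.154), against (0.458, -0.156) at the start.
- The arm was clear with about zero contact force.
- The two jars inside the tin could not be seen once the cover was shut, so their final state rests on the picture taken before closing.
- The detector missed both jars in the tin in the scene picture taken after release. I judged them from the pictures instead.

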